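# Unfold the crank of a stone clamp and clamp the rough stone

## Task

The rough stone lies loose in the clamp and the clamp's crank handle is folded away. Unfold the handle with the red knob all the way until it stands up firmly in its working position, then crank it clockwise (seen from above), keeping it unfolded, until the stone is gripped firmly between both jaws; the stone is brittle, so stop as soon as the crank turns clearly heavier than when running free. Let go of the handle, leave it standing up, and leave the other things on the bench where they are.

Things in the scene. Friction and masses are not known exactly. Their poses are not given: they have to be found in the camera images.
- crank_axis (a point): Point on the vertical turning axis of the crank, on top of its steel hub (hub 30 mm across), 96 mm above the bench. The hub sits on a grey gearbox (110 x 110 mm, top 70 mm above the bench) at one end of a blue clamp bed (150 x 400 mm).
- crank (a joint): Crank angle in rad, growing clockwise seen from above; closes the jaw by 8 mm per rad. Starts from -0.8 to 0.8; the stone is met roughly 3 to 7 rad on, before any stop. Friction (0.4 N m) keeps it where left: running free takes 5 N at the knob, along its circle (near zero once held still). With the stone on both jaws this rises, moving or still, by 1 N per 10 N on the stone: 5 to 8 N per rad.
- handle_hinge (a point): Centre of the level hinge pin of the folding handle, at the outer end of the steel crank arm: 80 mm from the crank axis, 112 mm above the bench. The arm is 14 mm wide, its top 96 mm above the bench; the clevis at the hinge is 26 mm wide and reaches 6 mm above the pin.
- handle (a joint): Fold angle in rad: 0 = folded back along the arm towards the hub, 1.57 = straight up at its stop, the working position. An over-centre spring (and the weight) resists at first, up to 0.23 N m, some 5 N at the knob; let go there, it falls shut. Past about 1.15 it snaps up by itself and is held at the stop; some 3 N at the knob towards the hub folds it again.
- handle_grip (a point): Centre of the handle's red ball knob (26 mm diameter), 48 mm from the hinge pin. A black neck, 14 mm thick, joins it to the hinge; both spin freely about the handle's axis. Folded, it is 112 mm above the bench, 16 mm above the arm, 32 mm out from the crank axis; standing, straight above the hinge pin, 160 mm above the bench. It creeps between gripping fingers under steady load.
- pad: Black spring-backed rubber pad (100 mm wide, 8 mm thick, 50 mm high) on the front of the sliding blue jaw. Origin: middle of the pad's back, at the level of the bed; its y axis points at the stone. Behind it are springs (8 N per mm).
- fixed_jaw: Fixed blue jaw at the other end of the bed (130 mm wide, 70 mm high), with a 6 mm rubber facing towards the stone. Origin: at the level of the bed, 6 mm behind the rubber face; its y axis points away from the stone.
- stone: Loose rough lump, dark grey with pale blue patches, irregular, about 64 x 55 mm and 60 mm high, 0.3 to 0.45 kg, at any turn, standing on the bed between the jaws with free play on both sides. Origin: centre of its underside; z is up. Brittle: it is gripped firmly at 12 to 45 N and cracks above 60 N.
- amber: Bystander: small clear orange amber nugget, about 35 mm; origin under its centre.
- cup: Bystander: white plastic cup, 72 mm across, 75 mm high; origin under its centre.
- slab: Bystander: flat blue stone slice, 70 x 50 x 12 mm; origin under its centre.
Not all that is in view belongs to the job. What is shaped like the stone but purple or yellow is not meant.

How it is judged (in metres and radians):
On the way, in this order (a step that is already met when the one before it is completed fails the run):
1. the handle stands fully unfolded at its stop (value of joint handle above 1.48 rad), for 0.2 s.
2. the jaw has been cranked onto the stone (contact force between each of pad, fixed_jaw and stone above 8 N and value of joint handle above 1.35 rad), for 0.1 s.
At the end, for the whole second after the job is handed in: The handle stands unfolded (above 1.48 rad), the stone is gripped at rest between pad and fixed jaw with 12 to 45 N and stands upright on the bed (within 0.3 rad) (value of joint handle above 1.48 rad and contact force between pad and stone between 12 and 45 N and contact force between fixed_jaw and stone above 12 N and angle between stone's own z axis and vertical below 0.3 rad and linear speed of stone below 0.01 m/s); the robot touches nothing.
It fails at once if the crank is turned (jaw moved over 6 mm) with the handle not unfolded (distance of pad from where it was at the start of the episode above 0.006 m and value of joint handle below 1.3 rad).
It fails at once if the stone is squeezed with more than 60 N (contact force between any of pad, fixed_jaw and stone above 60 N).
It fails at once if a bystander is moved over 20 mm (distance of any of amber, cup, slab from where it was at the start of the episode above 0.02 m).
It also fails if it takes over 54 s, if anything falls off the work surface, if the arm or the gripper's body presses on something with over 40 N, if the wrist force passes 120 N, or if a joint passes its speed limit or range.

## Robot

A 6-joint arm with a two-finger parallel gripper is mounted at the origin on the work surface. World frame = base frame: x ahead of the robot, y to its left, z up, the work surface at z = 0. Lengths are in mm, angles in rad, forces in N, time in s.
With the tool pointing down it reaches from about 350 to 925 mm from the base axis. Payload 6.4 kg.
Tool frame: the origin (TCP) lies on the centre line of the jaws, within the pads' length; the fingertips stand 17 mm ahead of it and the grasp point (between the pads) lies 2 mm behind it; z points along the fingers, y is the line along which they close (so a half turn about z gives the same grasp; the last joint's range is limited). The gripper opens to 94 mm and grips with 3 to 60 N. Pads are 16 mm wide; open, the fingers measure 119 mm over their backs; the gripper's body (75 mm by 177 mm) begins 78 mm behind the grasp point.
Start: joints at [-0.174, 0.245, 1.558, -0, 1.339, -0.174], TCP at [650.011, 0.004, 222.455] pointing down, gripper open.
Joint ranges: [-3.13, 3.13], [-1.02, 2.26], [0.13, 2.54], [-0.95, 4.09], [0.21, 2.88], [-2.74, 2.74]. Speed limits (rad/s): [2.57, 2.57, 3.14, 3.14, 3.14, 3.14].

## Interface

Orientations are given as a unit quaternion [x, y, z, w].
In Python, from workcell import bot, vision gives the robot as it stands.
- The arm moves only by the shell command python3 -m crank 'ROWS' [OPENING]. ROWS is text: rows parted by semicolons, each of 4 numbers parted by spaces: the shift along the tool's x, y, z in m, then the turn about the tool's z in degrees. In form: dx dy dz twist; .... A call has 1 to 20 rows; each row shifts and turns the commanded pose from where the row before left it, along the tool's axes as they then stand; what a row does not reach is not made up. A row lasts 1/10 s, in which the tool goes at most 50 mm and 8.59 degrees, less where a joint would pass 70% of its speed; a pose out of reach is approached as far as the arm can. A call is refused whole if a number of a shift passes 0.05 or a number of a turn 8.59, either way. A call with a gripper value outside its range is refused whole. OPENING is the closure in counts, from 0 (fully open) to 255 (shut), set as the call begins (- or left out, the last holds). The fingers move at their own pace and stop on an object; the grip force is fixed at half the most. Time passes only in rows, so rows that do not move let the fingers close. It gives the time, the measured TCP pose, the force, the opening and the grip force at its end, in the units of the state.
- bot.get_obs(): the state, without advancing time (a new reading comes with each control period).
- vision.capture(name): name is "scene" or "side" or "wrist"; returns a dict with "frame" (420x560x3 uint8, red, green, blue), "camera_matrix" (3x3 intrinsics, pixels), "world_from_camera" (4x4, takes a point from camera to world coordinates); the wrist camera has in their place "T_tool_cam" (4x4, takes a point from camera to tool coordinates, whose origin is the TCP and whose axes are the flange's). Camera axes: x right, y down, z forward; pixel columns grow to the right and rows downward; lengths in mm; the calibration is good to about 2 mm. A picture is of the moment at which its call begins: read the wrist's pose just before it. There is no depth.
- bot.close_job(): hands the job in; it is judged then, once.
Trained networks look in the newest picture that a camera, given by its name, has taken for a name from the list of things; names that differ only in an ending like _2 or _b are one class to them, and where a whole thing is asked for, a point or a joint stands for the part that bears it (a point fixed in the world has none). Each returns a list of dicts, best first, with "p" (0 to 1); they miss things now and then, are a little off and sometimes report something else, mostly with a low value. They report only what shows in the picture. A call takes as long as a camera call. They do not tell look-alikes from the thing itself.
- vision.silhouettes(camera, name): "region" (420x560 bool, what is visible of it) and "rect" ([centre column, centre row, width, height] in pixels, round what is visible of it).
The state is a dict: "clock": time; "joint_positions": joint angles; "qd": joint speeds; "tau": joint torques, N m; "tcp_pos": TCP position; "orientation": TCP orientation; "force": force on the tool from outside, world axes, zero at the start; "wrist_torque": the same for the moment, N m; "grip_width": finger opening in mm; "grasp_force": force on a finger pad.
Only numpy, scipy, OpenCV 4.12 (cv2) and the standard library are available. Lean on these libraries where they do the work, as an engineer would, in place of code of your own. Each camera call takes 0.05 s, during which the arm holds its last target. There are 200 camera calls.

## Working session

There is one attempt and no reset: what is moved stays moved. The work goes in short steps, Python scripts to look and compute and a shell command to move; the robot and the scene stay as the last step left them, time stands still between calls to the robot, and variables do not carry over. Pictures are saved under pics/ and viewed, at most 10 in all, crops included, and the job is handed in when it is done.

```bash
ls; mkdir -p pics
python3 - <<'E'
from workcell import bot, vision
import cv2,numpy as np
o=bot.get_obs();print({k:np.round(v,3) for k,v in o.items()})
for c in("scene","side"):
    d=vision.capture(c);cv2.imwrite(f"pics/{c}0.png",d["frame"][:,:,::-1])
    print(c,d["camera_matrix"].tolist(),np.round(d["world_from_camera"],3).tolist())
    for n in("handle_grip","handle_hinge","crank","handle","pad","fixed_jaw","stone","amber","cup","slab"):
        print(n,[(round(r["p"],2),np.round(r["rect"]).tolist()) for r in vision.silhouettes(c,n)[:3]])
E
```

```text
pics
{'clock': np.float64(0.0), 'joint_positions': array([-0.174,  0.246,  1.559, -0.   ,  1.339, -0.174]), 'qd': array([-0.002, -0.001, -0.001,  0.001, -0.002, -0.   ]), 'tau': array([ 1.0000e-03, -4.1584e+01, -3.1460e+01,  6.8000e-02,  3.3000e-02,
       -0.0000e+00]), 'tcp_pos': array([6.49439e+02, 9.80000e-02, 2.21362e+02]), 'orientation': array([ 0.707,  0.707, -0.001, -0.001]), 'force': array([-0.125, -0.38 , -0.375]), 'wrist_torque': array([-0.042,  0.017, -0.009]), 'grasp_force': np.float64(0.0), 'grip_width': np.float64(94.04)}
scene [[438.6229502086823, 0.0, 284.0820829537992], [0.0, 438.6229502086823, 204.80245221427074], [0.0, 0.0, 1.0]] [[0.033, 0.829, -0.558, 1005.301], [0.999, -0.02, 0.03, 29.661], [0.014, -0.559, -0.829, 742.013], [0.0, 0.0, 0.0, 1.0]]
handle_grip [(0.58, [185.0, 217.0, 40.0, 31.0])]
handle_hinge [(0.78, [185.0, 216.0, 32.0, 25.0])]
crank [(0.72, [189.0, 220.0, 50.0, 43.0])]
handle [(0.77, [185.0, 217.0, 34.0, 29.0])]
pad [(0.77, [309.0, 223.0, 9.0, 58.0])]
fixed_jaw [(0.61, [375.0, 229.0, 28.0, 80.0]), (0.53, [162.0, 284.0, 47.0, 54.0])]
stone [(0.89
[... 390 characters left out ...]
0.0, 378.91107708516205, 206.8145056630585], [0.0, 0.0, 1.0]] [[0.852, -0.31, 0.421, 286.315], [-0.523, -0.496, 0.693, -413.109], [-0.006, -0.811, -0.585, 502.844], [0.0, 0.0, 0.0, 1.0]]
handle_grip [(0.69, [357.0, 254.0, 47.0, 21.0])]
handle_hinge [(0.77, [357.0, 256.0, 49.0, 21.0])]
crank [(0.69, [343.0, 260.0, 72.0, 35.0])]
handle [(0.79, [354.0, 253.0, 46.0, 20.0])]
pad [(0.57, [271.0, 213.0, 44.0, 20.0])]
fixed_jaw [(0.92, [246.0, 192.0, 60.0, 45.0]), (0.62, [357.0, 256.0, 49.0, 24.0])]
stone [(0.57, [219.0, 178.0, 35.0, 32.0])]
amber [(0.8, [217.0, 272.0, 20.0, 19.0])]
cup [(0.58, [416.0, 284.0, 50.0, 59.0])]
slab [(0.85, [341.0, 225.0, 35.0, 16.0]), (0.71, [273.0, 213.0, 45.0, 18.0])]
```

Run:
```python
import cv2,numpy as np
a=cv2.imread("pics/scene0.png");b=cv2.imread("pics/side0.png")
cv2.imwrite("pics/a.png",cv2.resize(a[130:340,130:410],(800,600),interpolation=cv2.INTER_CUBIC))
cv2.imwrite("pics/b.png",cv2.resize(b[150:330,200:440],(800,600),interpolation=cv2.INTER_CUBIC))
```

```text
(no output)
```

View pics/a.png

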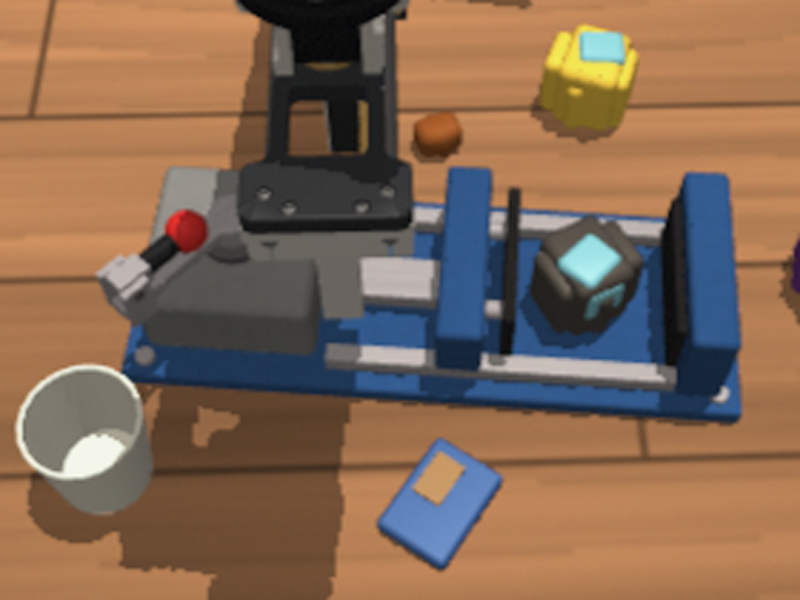

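View pics/b.png

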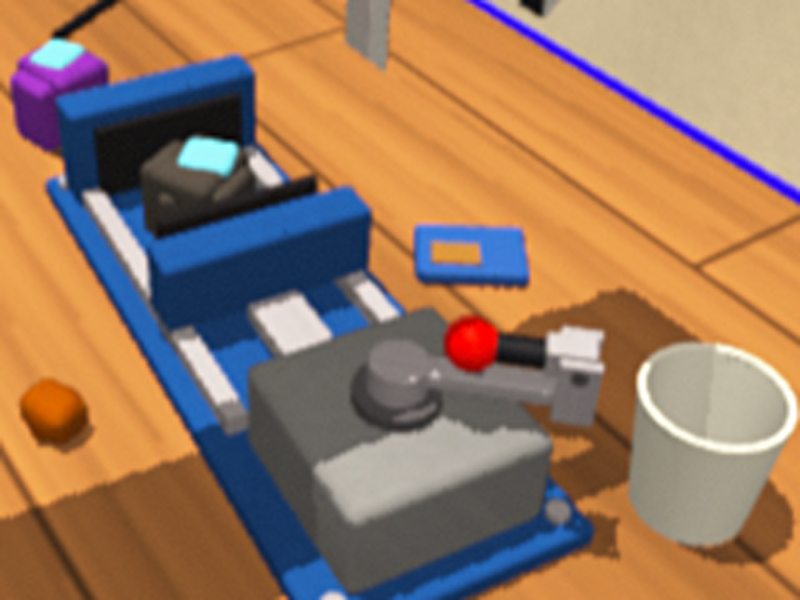

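The pictures show the dark grey stone with pale blue patches between the jaws, at scene px (334,227). The yellow look-alike at (334,155) and the purple one at (425,223) lie outside the clamp. The red knob is folded at scene (195,210) and side (341,253), with the clevis at scene (174,229). The hub is at side (319,258). The cup stands near the clevis.

```bash
cat > h.py <<'E'
from workcell import bot, vision
import cv2,numpy as np
from scipy.optimize import least_squares
def ray(d,uv):
    T=np.array(d["world_from_camera"]);v=np.linalg.inv(d["camera_matrix"])@[uv[0],uv[1],1]
    return T[:3,3],T[:3,:3]@v
def atz(d,uv,z):
    o,v=ray(d,uv);return o+v*(z-o[2])/v[2]
def tri(ds,uvs):
    A=np.zeros((3,3));b=np.zeros(3)
    for d,uv in zip(ds,uvs):
        o,v=ray(d,uv);v=v/np.linalg.norm(v);P=np.eye(3)-np.outer(v,v);A+=P;b+=P@o
    return np.linalg.solve(A,b)
def red(d):
    f=d["frame"].astype(int);m=((f[:,:,0]>130)&(f[:,:,1]<60)&(f[:,:,2]<60)).astype(np.uint8)
    n,l,s,c=cv2.connectedComponentsWithStats(m);i=1+np.argmax(s[1:,4]);return c[i],s[i]
E
python3 - <<'E'
from h import *
a=vision.capture("scene");b=vision.capture("side")
ra,rb=red(a),red(b);print(ra,rb)
print("knob",tri([a,b],[ra[0],rb[0]]),atz(a,ra[0],112),atz(b,rb[0],112))
print("clevis top a",atz(a,(130+127*.35,130+270*.35),118),"b",atz(b,(200+575*.3,150+340*.3),118))
print("hub b",atz(b,(200+396*.3,150+360*.3),96))
print("cup rim a",atz(a,(130+80*.35,130+420*.35),75),"b",atz(b,(200+715*.3,150+392*.3),75))
for n,uv in dict(corner1=(740,415),corner2=(125,375)).items(): print(n,atz(a,(130+uv[0]*.35,130+uv[1]*.35),10))
for n,uv in dict(fj1=(685,175),fj2=(727,175),fj3=(740,345)).items(): print(n,atz(a,(130+uv[0]*.35,130+uv[1]*.35),80))
for n,uv in dict(gbfront=(545,437),gbr=(430,312),gbl=(252,375),gbn=(330,480)).items(): print(n,atz(b,(200+uv[0]*.3,150+uv[1]*.3),70))
E
```

```text
(array([193.65957447, 208.88297872]), array([188, 204,  12,  11,  94], dtype=int32)) (array([340.98598131, 252.46261682]), array([333, 245,  17,  16, 214], dtype=int32))
knob [ 586.60779449 -102.51364275  113.54456816] [ 585.82573478 -103.10582558  112.        ] [ 587.65644488 -100.94014665  112.        ]
clevis top a [ 620.16868373 -131.05996599  118.        ] b [ 623.41659136 -129.6703832   118.        ]
hub b [562.92472938 -79.86469429  96.        ]
cup rim a [ 694.2792163 -158.3607124   75.       ] b [ 692.06241978 -159.73691881   75.        ]
corner1 [671.78861392 242.02351082  10.        ]
corner2 [ 633.08464814 -151.75186402   10.        ]
fj1 [532.93685979 214.21520639  80.        ]
fj2 [533.58061612 241.73451262  80.        ]
fj3 [658.3746165  229.32730388  80.        ]
gbfront [ 608.24577261 -135.82917913   70.        ]
gbr [616.81412886 -39.086455    70.        ]
gbl [514.8290223  -30.05129924  70.        ]
gbn [ 509.83532673 -104.94325364   70.        ]
```

```bash
python3 -m crank '-0.026 -0.016 0.01 0; -0.026 -0.016 0.01 0; -0.026 -0.016 0 0; -0.024 -0.015 0 0; 0 0 0 -8; 0 0 0 -8; 0 0 0 -8; 0 0 0 -8; 0 0 0 -8; 0 0 0 -8; 0 0 0 0; 0 0 0 0'
python3 - <<'E'
from h import *
from scipy.spatial.transform import Rotation as R
o=bot.get_obs();w=vision.capture("wrist");a=vision.capture("scene");b=vision.capture("side")
T=np.eye(4);T[:3,:3]=R.from_quat(o["orientation"]).as_matrix();T[:3,3]=o["tcp_pos"]
w["world_from_camera"]=T@w["T_tool_cam"];print(np.round(T,3),o["joint_positions"])
np.savez("w1.npz",K=w["camera_matrix"],T=w["world_from_camera"])
cv2.imwrite("pics/w1.png",w["frame"][:,:,::-1])
f=red(w);print(f);u=[red(a)[0],red(b)[0]];print(u)
print("knob w112",atz(w,f[0],112),"tri3",tri([w,a,b],[f[0]]+u))
E
```

```text
clock: 2.4
tcp_pos: [587.0, -102.0, 202.5]
orientation: [0.36, 0.933, -0.0, 0.0]
force: [-1.3, -0.4, 0.2]
grip_width: 94.0
grasp_force: 0.0
[[  -0.741    0.671    0.     587.026]
 [   0.671    0.741   -0.    -102.012]
 [  -0.       0.      -1.     202.504]
 [   0.       0.       0.       1.   ]] [-3.62184263e-01  1.38466658e-01  1.71788139e+00 -2.63651912e-06
  1.28514894e+00 -1.19703845e+00]
(array([286.17101828, 215.5926893 ]), array([271, 200,  31,  32, 766], dtype=int32))
[array([193.7173913 , 208.94565217]), array([341.0625    , 252.48076923])]
knob w112 [ 589.29954087 -100.74446016  112.        ] tri3 [ 587.79246055 -101.58496829  113.42563497]
```

View pics/w1.png

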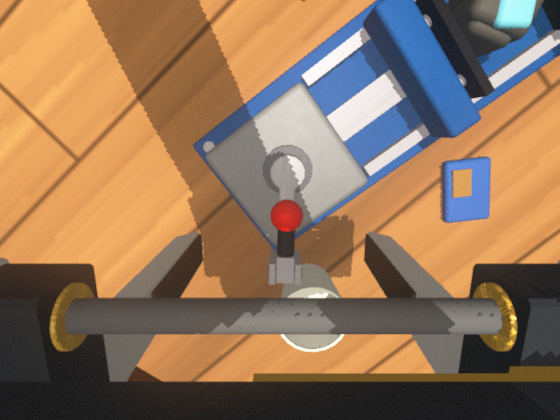

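The wrist view shows the red knob at (286,215), the hub at about (288,168) and the clevis at about (285,268). The arm lies along the tool's x axis.

Run:
```python
from h import *
z=np.load("w1.npz");w=dict(camera_matrix=z["K"],world_from_camera=z["T"])
h=atz(w,(288.5,167),96);c=atz(w,(285.5,266),118);k=atz(w,(286.2,215.6),112)
print(h,c,k,np.linalg.norm(c-h),np.linalg.norm((k-h)[:2]))
for p in(h,c,k): print(np.degrees(np.arctan2((p-h)[1],(p-h)[0])))
im=cv2.imread("pics/w1.png");cv2.imwrite("pics/w1c.png",cv2.resize(im[130:290,220:380],(600,600),interpolation=cv2.INTER_CUBIC))
```

```text
[563.15879769 -74.44789771  96.        ] [ 619.07592114 -128.36253452  118.        ] [ 589.3195628 -100.7313211  112.       ] 80.73111393154122 37.08374274359906
0.0
-43.95548134878139
-45.13400511467881
```

View pics/w1c.png

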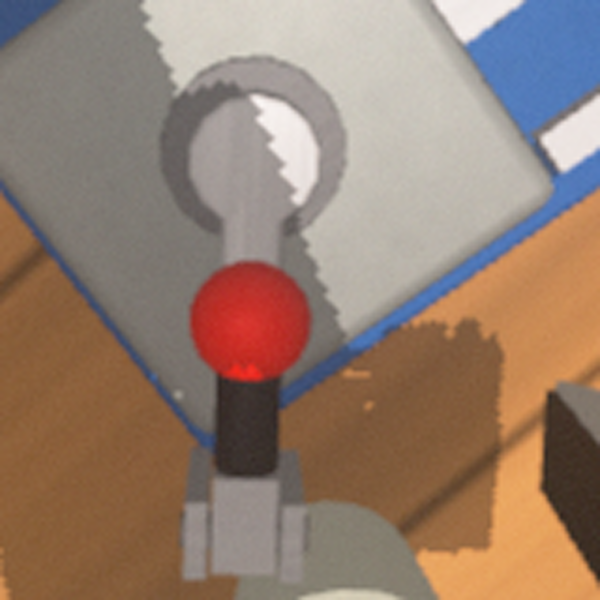

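```bash
python3 -m crank '0 0.001 0.02 0; 0 0 0.02 0; 0 0 0.02 0; 0 0 0.02 0; 0 0 0.011 0; 0 0 0 0; 0 0 0 0'
python3 -m crank '0 0 0 0; 0 0 0 0; 0 0 0 0; 0 0 0 0; 0 0 0 0; 0 0 0 0; 0 0 0 0; 0 0 0 0' 255
```

```text
clock: 3.25
tcp_pos: [588.1, -101.4, 112.1]
orientation: [0.359, 0.934, 0.0, 0.0]
force: [-0.4, 0.1, 0.3]
grip_width: 93.7
grasp_force: 0.0
clock: 4.05
tcp_pos: [587.7, -101.2, 111.4]
orientation: [0.358, 0.934, 0.0, -0.0]
force: [-0.1, 0.4, -0.1]
grip_width: 33.3
grasp_force: 0.0
```

```bash
python3 -m crank '0 0 0 0; 0 0 0 0; 0 0 0 0; 0 0 0 0'
```

```text
clock: 4.45
tcp_pos: [588.2, -100.4, 111.5]
orientation: [0.358, 0.934, 0.001, 0.0]
force: [2.4, 3.8, -0.5]
grip_width: 24.9
grasp_force: 30.0
```

```bash
python3 -m crank '-0.0007 0 -0.0083 0; -0.0022 0 -0.0081 0; -0.0035 0 -0.0076 0; -0.0048 0 -0.0069 0; -0.0059 0 -0.0059 0; 0 0 0 0'
python3 -m crank '-0.0069 0 -0.0048 0; -0.0076 0 -0.0035 0; -0.0081 0 -0.0022 0; -0.0083 0 -0.0007 0; -0.001 0 0 0; 0 0 0 0; 0 0 0 0'
python3 - <<'E'
from h import *
a=vision.capture("scene");b=vision.capture("side")
cv2.imwrite("pics/s2.png",cv2.resize(np.hstack([a["frame"][120:320,120:320],b["frame"][130:330,240:440]])[:,:,::-1],(800,400)))
E
```

```text
clock: 5.05
tcp_pos: [600.2, -111.5, 147.8]
orientation: [0.358, 0.934, 0.001, -0.001]
force: [0.3, 5.7, -0.8]
grip_width: 24.1
grasp_force: 30.0
clock: 5.75
tcp_pos: [624.7, -134.5, 159.8]
orientation: [0.358, 0.934, -0.0, 0.001]
force: [5.2, -0.2, -0.6]
grip_width: 20.0
grasp_force: 28.0
```

View pics/s2.png

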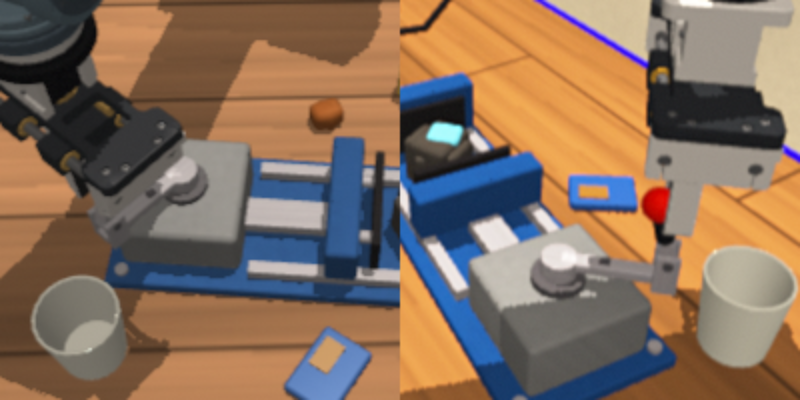

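The handle appears upright. The knob sits towards the inner edge of the pads (opening 20 mm), so I'll open slightly and locate it precisely.

```bash
python3 -m crank '0 0 0 0; 0 0 0 0; 0 0 0 0; 0 0 0 0; 0 0 0 0; 0 0 0 0' 130
python3 - <<'E'
from h import *
from scipy.spatial.transform import Rotation as R
o=bot.get_obs();w=vision.capture("wrist");a=vision.capture("scene");b=vision.capture("side")
T=np.eye(4);T[:3,:3]=R.from_quat(o["orientation"]).as_matrix();T[:3,3]=o["tcp_pos"]
w["world_from_camera"]=T@w["T_tool_cam"]
np.savez("w2.npz",K=w["camera_matrix"],T=w["world_from_camera"])
cv2.imwrite("pics/s3.png",cv2.resize(np.hstack([w["frame"][:,100:460],b["frame"][100:310,250:430].repeat(2,0).repeat(2,1)])[:,:,::-1],(800,467)))
for d in(w,b,a):
    f=red(d);print(f)
    print(atz(d,f[0],160))
E
```

```text
clock: 6.45
tcp_pos: [623.9, -134.0, 159.3]
orientation: [0.358, 0.934, -0.0, -0.0]
force: [-0.5, 0.6, -0.5]
grip_width: 46.3
grasp_force: 0.0
(array([283.26677578, 258.48663393]), array([ 260,  235,   48,   49, 1833], dtype=int32))
[ 624.19157336 -134.07473121  160.        ]
(array([372.48, 230.5 ]), array([370, 224,   6,  14,  50], dtype=int32))
[ 617.76984281 -127.18877343  160.        ]
(array([163.25641026, 214.43589744]), array([160, 211,   8,   7,  39], dtype=int32))
[ 627.10572068 -139.7038585   160.        ]
```

View pics/s3.png

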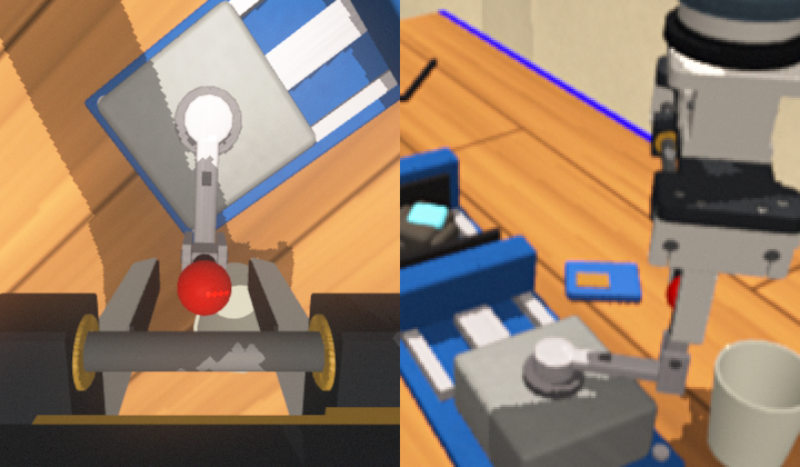

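Now the knob is centred between the fingers at world (624,-134) and standing upright; it snapped up on release. I'll check the hub centre from this view.

Run:
```python
from h import *
z=np.load("w2.npz");w=dict(camera_matrix=z["K"],world_from_camera=z["T"])
h=atz(w,(100+210*.9,118*.9),96);k=atz(w,(283.3,258.5),160)
d=(k-h)[:2];print(h,k,np.linalg.norm(d),np.degrees(np.arctan2(d[1],d[0])))
```

```text
[566.15530789 -76.86003591  96.        ] [ 624.20889213 -134.06671241  160.        ] 81.5035120677886 -44.5790104373486
```

```bash
python3 -m crank '0 0 0.001 1.4; 0 0 0 0; 0 0 0 0; 0 0 0 0; 0 0 0 0; 0 0 0 0' 255
python3 -m crank '0.0003 -0.007 0 5; 0.0003 -0.007 0 5; 0.0003 -0.007 0 5; 0.0003 -0.007 0 5; 0.0003 -0.007 0 5; 0.0003 -0.007 0 5; 0 0 0 0'
```

```text
clock: 7.2
tcp_pos: [624.1, -134.0, 158.4]
orientation: [0.37, 0.929, 0.0, -0.0]
force: [0.5, 0.1, -1.0]
grip_width: 24.2
grasp_force: 30.0
clock: 7.9
tcp_pos: [588.8, -155.5, 158.4]
orientation: [0.598, 0.802, 0.001, 0.0]
force: [2.4, 1.4, -1.9]
grip_width: 24.3
grasp_force: 30.0
```

```bash
cat > st.py <<'E'
from h import *
from scipy.spatial.transform import Rotation as R
o=bot.get_obs();C=np.array([566,-79.]);d=o["tcp_pos"][:2]-C
M=R.from_quat(o["orientation"]).as_matrix();r=d/np.linalg.norm(d);t=np.array([r[1],-r[0]])
print("clk",o["clock"],"r",np.linalg.norm(d),"phi",np.degrees(np.arctan2(d[1],d[0])),"out axis",np.degrees(np.arctan2(-M[1,0],-M[0,0])))
print("resist",-o["force"][:2]@t,"Fr",o["force"][:2]@r,"w",o["grip_width"],"j6",o["joint_positions"][5],"tcp",o["tcp_pos"])
E
python3 st.py
```

```text
clk 7.9 r 79.86258008633435 phi -73.42744272120554 out axis -73.41899794382626
resist 2.6540315083101174 Fr -0.6512163453805855 w 24.282187995172563 j6 -0.7345843101020165 tcp [ 588.77915028 -155.54503257  158.43505111]
```

```bash
python3 -m crank '0.0003 -0.007 0 5; 0.0003 -0.007 0 5; 0.0003 -0.007 0 5; 0.0003 -0.007 0 5; 0.0003 -0.007 0 5; 0.0003 -0.007 0 5; 0.0003 -0.007 0 5; 0.0003 -0.007 0 5; 0.0003 -0.007 0 5; 0.0003 -0.007 0 5; 0.0003 -0.007 0 5; 0.0003 -0.007 0 5; 0.0003 -0.007 0 5; 0.0003 -0.007 0 5; 0.0003 -0.007 0 5; 0.0003 -0.007 0 5; 0.0003 -0.007 0 5; 0.0003 -0.007 0 5'; python3 st.py
```

```text
clock: 9.7
tcp_pos: [489.2, -103.0, 158.4]
orientation: [0.99, 0.144, 0.0, 0.002]
force: [3.5, -4.9, -5.4]
grip_width: 24.5
grasp_force: 30.0
clk 9.7 r 80.47184519872734 phi -162.61676066431275 out axis -163.4847532715922
resist 5.756495818502108 Fr -1.8666919904124657 w 24.479686544678373 j6 0.85015570252914 tcp [ 489.20348377 -103.04190018  158.449397  ]
```

```bash
python3 -m crank '0.0004 -0.007 0 5; 0.0004 -0.007 0 5; 0.0004 -0.007 0 5; 0.0004 -0.007 0 5; 0.0004 -0.007 0 5; 0.0004 -0.007 0 5; 0.0004 -0.007 0 5; 0.0004 -0.007 0 5'; python3 st.py; python3 -m crank '0 0 0 0; 0 0 0 0'; python3 st.py
python3 - <<'E'
from h import *
a=vision.capture("scene")
for n in("pad","stone","fixed_jaw"): print(n,[(round(r["p"],2),np.round(r["rect"]).tolist()) for r in vision.silhouettes("scene",n)[:3]])
cv2.imwrite("pics/s4.png",cv2.resize(a["frame"][150:300,200:400,::-1],(800,600)))
E
```

```text
clock: 10.5
tcp_pos: [491.6, -48.0, 158.3]
orientation: [0.979, -0.203, -0.002, 0.002]
force: [-5.3, -4.2, 1.3]
grip_width: 24.6
grasp_force: 30.0
clk 10.5 r 80.55311280295322 phi 157.39073422451992 out axis 156.54203469163645
resist 5.9231391919569605 Fr 3.2329722906360634 w 24.635558052602413 j6 1.6568079413557022 tcp [491.63755039 -48.03178935 158.3407594 ]
clock: 10.7
tcp_pos: [492.0, -47.3, 158.3]
orientation: [0.98, -0.201, -0.001, 0.001]
force: [-3.9, -1.3, 1.2]
grip_width: 24.2
grasp_force: 30.0
clk 10.7 r 80.45153711044863 phi 156.82598577896653 out axis 156.77871444075814
resist 2.715686227239925 Fr 3.037510014410051 w 24.15060340307747 j6 1.6516090509104124 tcp [492.03978268 -47.34030831 158.33863576]
pad [(0.52, [320.0, 225.0, 9.0, 59.0])]
stone [(0.75, [344.0, 227.0, 42.0, 41.0]), (0.62, [335.0, 157.0, 33.0, 40.0]), (0.6, [426.0, 222.0, 37.0, 45.0])]
fixed_jaw [(0.62, [376.0, 228.0, 29.0, 80.0]), (0.52, [226.0, 154.0, 13.0, 31.0]), (0.49, [159.0, 283.0, 48.0, 56.0])]
```

View pics/s4.png

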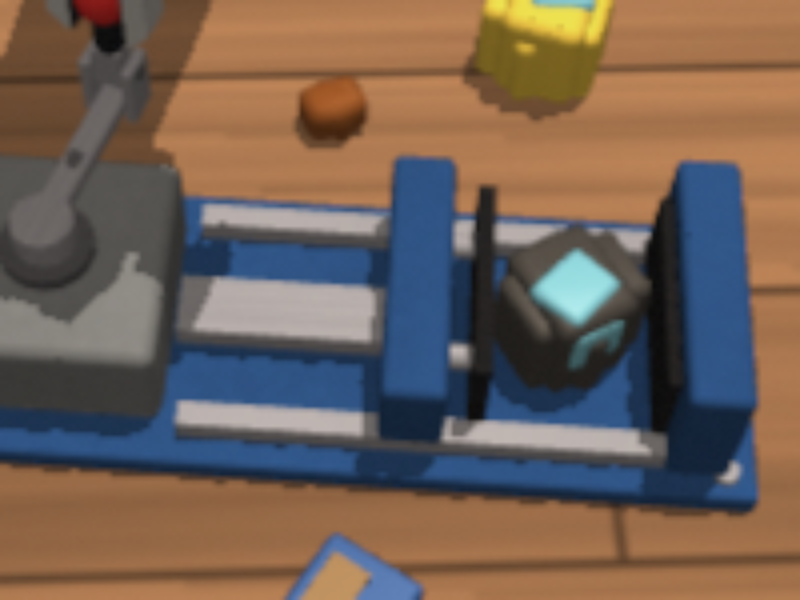

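The pad has pushed the stone across, with its px centre moving from 334 to 344 and a few mm left before the fixed jaw. The handle stands upright. I'll nudge outwards to relieve the radial load, then turn in small batches.

```bash
python3 -m crank '-0.0015 0 0 0; 0.0002 -0.007 0 5; 0.0002 -0.007 0 5; 0.0002 -0.007 0 5; 0.0002 -0.007 0 5'; python3 st.py;  python3 -m crank '0 0 0 0; 0 0 0 0; 0 0 0 0'; python3 st.py
python3 - <<'E'
from h import *
vision.capture("scene")
for n in("pad","stone"): print(n,[(round(r["p"],2),np.round(r["rect"],1).tolist()) for r in vision.silhouettes("scene",n)[:2]])
E
```

```text
clock: 11.4
tcp_pos: [506.4, -23.8, 158.4]
orientation: [0.929, -0.371, 0.0, 0.001]
force: [-3.1, -6.0, 0.4]
grip_width: 24.7
grasp_force: 30.0
clk 11.4 r 81.23512746934801 phi 137.22173443093325 out axis 136.45061541281447
resist 6.565492156646848 Fr -1.8008898913501934 w 24.65920847525127 j6 2.061933475945006 tcp [506.37442788 -23.82811328 158.35054452]
clock: 11.7
tcp_pos: [506.7, -23.3, 158.4]
orientation: [0.929, -0.369, 0.001, -0.0]
force: [1.5, -3.8, -3.4]
grip_width: 24.1
grasp_force: 30.0
clk 11.7 r 81.39252530016503 phi 136.79003996189883 out axis 136.6555638178984
resist 1.766590763063027 Fr -3.7315854371104713 w 24.136923165731737 j6 2.0573510036280607 tcp [506.67708904 -23.27266909 158.40805538]
pad [(0.79, [320.8, 223.9, 7.7, 55.3])]
stone [(0.82, [427.7, 223.8, 37.8, 42.3]), (0.76, [345.1, 227.6, 42.2, 42.9])]
```

```bash
python3 -m crank '0.0003 -0.007 0 5; 0.0003 -0.007 0 5; 0.0003 -0.007 0 5; 0.0003 -0.007 0 5'; python3 st.py;  python3 -m crank '0 0 0 0; 0 0 0 0; 0 0 0 0'; python3 st.py
python3 - <<'E'
from h import *
a=vision.capture("scene")
for n in("pad","stone"): print(n,[(round(r["p"],2),np.round(r["rect"],1).tolist()) for r in vision.silhouettes("scene",n)[:3]])
cv2.imwrite("pics/s5.png",cv2.resize(a["frame"][150:300,200:400,::-1],(800,600)))
E
```

```text
clock: 12.25
tcp_pos: [527.6, -7.0, 158.3]
orientation: [0.85, -0.527, -0.001, 0.002]
force: [-5.6, -8.0, 0.8]
grip_width: 24.4
grasp_force: 30.0
clk 12.25 r 81.59795159917998 phi 118.1113575470639 out axis 116.43636603826153
resist 8.751342826887914 Fr -4.400560370991203 w 24.365836819787255 j6 2.454199832504265 tcp [527.55212777  -7.02787466 158.33107397]
clock: 12.55
tcp_pos: [528.1, -6.7, 158.4]
orientation: [0.851, -0.525, -0.001, 0.001]
force: [-2.0, -3.8, -1.1]
grip_width: 24.4
grasp_force: 30.0
clk 12.55 r 81.63074006431678 phi 117.65309805463222 out axis 116.63315239481408
resist 3.5360795794157767 Fr -2.462521538160613 w 24.438502003385455 j6 2.450206555688622 tcp [528.11377661  -6.69362545 158.35046735]
pad [(0.58, [321.9, 224.8, 7.2, 57.3])]
stone [(0.98, [337.8, 157.6, 32.9, 40.4]), (0.74, [344.2, 226.1, 41.6, 43.0]), (0.56, [426.1, 221.6, 39.7, 43.0])]
```

View pics/s5.png

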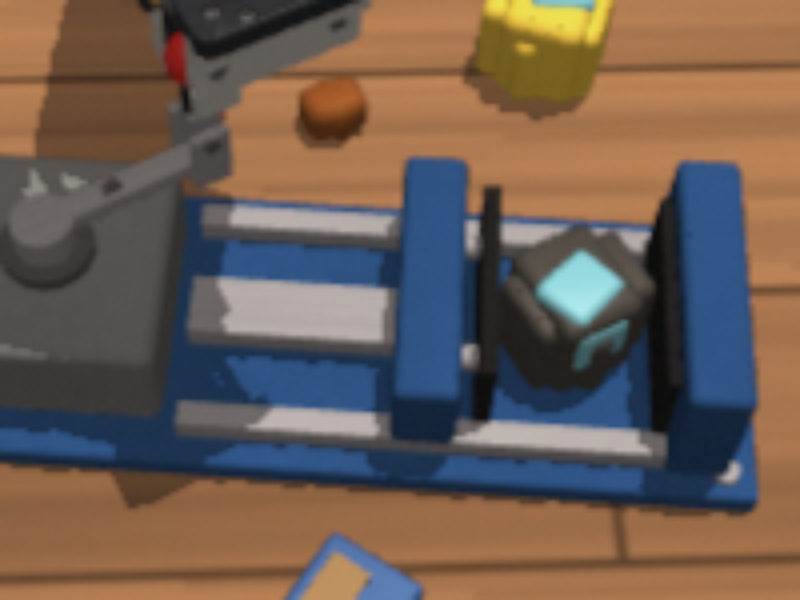

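The stone now rests against both jaws and the crank is clearly heavier: 8.75 N moving, against 5.8 N running free. I'll cross-check the squeeze by the spring gap between jaw and pad.

Run:
```python
import cv2,numpy as np
a=cv2.imread("pics/scene0.png")[150:300,200:400]
for n,i in(("0",a),("s4",cv2.resize(cv2.imread("pics/s4.png"),(200,150),interpolation=cv2.INTER_AREA)),("s5",cv2.resize(cv2.imread("pics/s5.png"),(200,150),interpolation=cv2.INTER_AREA))):
    for r0,r1 in((62,70),(78,84)):
        p=i[r0:r1].mean(0)[:,0]; x0=86 if n=="0" else 94
        print(n,r0,x0,p[x0:x0+40].astype(int).tolist())
```

```text
0 62 86 [130, 139, 139, 139, 139, 139, 139, 139, 140, 140, 140, 140, 140, 133, 113, 98, 98, 91, 84, 79, 58, 33, 35, 35, 36, 79, 115, 119, 119, 119, 118, 114, 99, 70, 57, 59, 62, 68, 73, 76]
0 78 86 [139, 139, 139, 139, 139, 140, 140, 141, 142, 143, 142, 143, 137, 115, 99, 94, 80, 81, 81, 65, 31, 35, 35, 36, 61, 108, 134, 126, 105, 76, 35, 29, 29, 29, 29, 30, 33, 38, 47, 58]
s4 62 94 [77, 76, 77, 93, 118, 131, 132, 132, 132, 132, 132, 133, 133, 133, 133, 133, 133, 127, 109, 91, 87, 85, 83, 69, 39, 30, 33, 34, 38, 65, 94, 96, 76, 55, 55, 57, 62, 67, 71, 73]
s4 78 94 [100, 90, 94, 118, 130, 133, 133, 133, 133, 133, 134, 134, 135, 135, 135, 135, 133, 123, 98, 75, 75, 75, 67, 45, 23, 28, 32, 33, 33, 30, 27, 27, 27, 27, 28, 30, 36, 44, 54, 66]
s5 62 94 [110, 90, 78, 76, 75, 74, 91, 117, 130, 131, 132, 132, 132, 132, 132, 132, 133, 133, 133, 133, 127, 108, 89, 84, 72, 45, 32, 31, 33, 36, 54, 84, 96, 79, 55, 54, 56, 62, 67, 70]
s5 78 94 [166, 142, 105, 98, 88, 91, 116, 129, 132, 132, 133, 132, 133, 133, 134, 135, 134, 134, 135, 133, 124, 100, 75, 73, 55, 21, 25, 32, 33, 33, 31, 28, 26, 27, 27, 28, 30, 35, 44, 53]
```

The spring has compressed about 3 mm, or roughly 25 N, which agrees with the rise in crank force (about 29 N). That is mid-window, so I'll stop, release and lift straight up.

```bash
python3 -m crank '0 0 0 0; 0 0 0 0; 0 0 0 0; 0 0 0 0; 0 0 0 0; 0 0 0 0; 0 0 0 0; 0 0 0 0' 100
python3 -m crank '0 0 -0.01 0; 0 0 -0.02 0; 0 0 -0.03 0; 0 0 -0.03 0; 0 0 -0.03 0; 0 0 0 0; 0 0 0 0; 0 0 0 0'
python3 - <<'E'
from h import *
a=vision.capture("scene");b=vision.capture("side")
print(tri([a,b],[red(a)[0],red(b)[0]]))
i=a["frame"][150:300,200:400,::-1]
for r0,r1 in((62,70),(78,84)): print(i[r0:r1].mean(0)[94:134,0].astype(int).tolist())
cv2.imwrite("pics/s6.png",cv2.resize(np.hstack([a["frame"][140:300,180:380],b["frame"][150:310,200:400]])[:,:,::-1],(800,320)))
E
```

```text
clock: 13.5
tcp_pos: [528.7, -6.3, 158.5]
orientation: [0.851, -0.525, -0.0, -0.0]
force: [0.4, 0.7, 0.8]
grip_width: 57.2
grasp_force: 0.0
clock: 14.3
tcp_pos: [528.0, -6.2, 276.9]
orientation: [0.851, -0.525, -0.001, 0.0]
force: [-0.0, -0.5, -0.8]
grip_width: 56.7
grasp_force: 0.0
[525.25154583  -9.9775496  162.36437493]
[110, 88, 75, 75, 74, 70, 87, 118, 129, 130, 130, 130, 129, 129, 129, 130, 130, 130, 131, 131, 127, 107, 85, 83, 72, 42, 29, 31, 32, 33, 51, 85, 99, 78, 50, 52, 54, 60, 65, 69]
[166, 142, 98, 98, 85, 85, 116, 128, 130, 131, 130, 130, 130, 130, 131, 132, 132, 132, 132, 131, 125, 98, 69, 74, 57, 15, 25, 33, 32, 32, 31, 27, 27, 26, 26, 27, 29, 34, 42, 52]
```

View pics/s6.png

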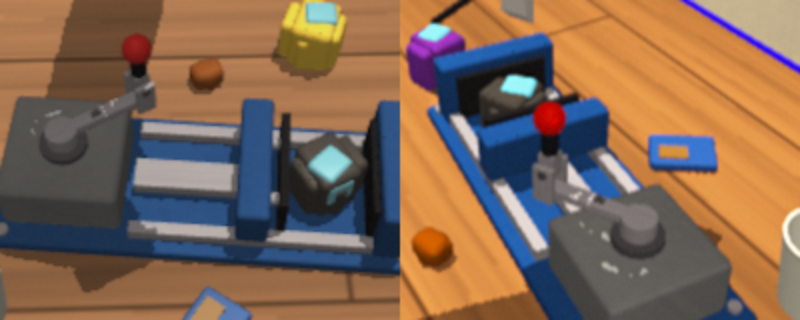

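The handle stands upright with the knob 162 mm above the bench, and the jaw gap is unchanged. The gripper is clear of everything, so I'm handing in.

```bash
python3 -c "
from workcell import bot
print(bot.close_job())"
```

```text
the job is handed in; nothing more can be done
None
```

I unfolded the handle, cranked the jaw until the stone was gripped at an estimated 25–29 N (not measured directly), released the handle upright and handed the job in; no verdict came back.

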